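Depth-gauge a blind hole in work held in a tilted drill vice

ROBOT

A 6-joint arm with a two-finger parallel gripper is mounted at the origin on the work surface. World frame = base frame: x ahead of the robot, y to its left, z up, the work surface at z = 0. Lengths are in m, angles in rad, forces in N, time in s.
With the tool pointing down it reaches from about 0.325 to 0.75 m from the base axis. Payload 7.6 kg.
Tool frame: the origin (TCP) lies at the very end of the fingers, on their centre line; the grasp point (between the pads) lies 19 mm behind it (hold_point_z is the z of the grasp point in the tool frame, in m); z points along the fingers, y is the line along which they close (so a half turn about z gives the same grasp; the last joint's range is limited). The gripper opens to 85 mm and grips with 20 to 120 N. Pads are 22 mm wide; open, the fingers measure 114 mm over their backs; the gripper's body (76 mm by 85 mm) begins 54 mm behind the grasp point. The pads swing forward as they close: fully open they stand 13 mm farther back than shut.
Start: joints at [-0.07, 0.052, 1.401, -0, 1.689, -0.07], TCP at [0.525, 0, 0.231] pointing down, gripper open.
Joint ranges: [-2.9, 2.9], [-0.91, 2.17], [0.12, 2.37], [-1.06, 4.2], [0.26, 2.73], [-2.93, 2.93]. Speed limits (rad/s): [2.57, 2.57, 3.01, 3.14, 3.14, 3.14].

INTERFACE

Orientations are given as a rotation vector (axis times angle).
In Python, from workcell import * gives the robot as it stands. The module is installed in compiled form; this text tells all that it offers.
- The arm moves only by the tool jog_arm, never from a script. Its argument "rows" is one flat list of numbers, 5 for each row, row after row: the opening, from -1 (shut) to 1 (fully open), then the shift along the tool's x, y, z as a fraction of full scale, then the turn about the tool's z as a fraction of full scale. A call has exactly 5 rows; each row is the pose to reach, as a shift and turn from the pose commanded when the call began, along the tool's axes at that moment; what a row does not reach only later rows make up. Full scale, the value 1, is 0.3 m for a shift and 90 degrees for a turn. A row lasts 1/10 s, in which the tool goes at most 50 mm and 8.59 degrees, less where a joint would pass 70% of its speed; a pose out of reach is approached as far as the arm can. A call with a number of a shift or a turn outside -1 to 1 is refused whole. A call with a gripper value outside its range is refused whole. The fingers move at their own pace and stop on an object; "newtons" is the grip in N (left out, the last holds). Time passes only in rows, so rows that repeat a pose let the fingers close, or fill a call up. It gives the time, the measured TCP pose, the force, the opening and the grip force at its end, in the units of the state.
- state(): the state, without advancing time (a new reading comes with each control period).
- snapshot(name): name is "scene" or "side" or "wrist"; returns a dict with "frame" (400x640x3 uint8, blue, green, red), "depth" (400x640 float32, m along the optical axis (not along the pixel's ray), 0 where there is no reading), "mtx" (3x3 intrinsics, pixels), "camera_from_world" (4x4, takes a point from world to camera coordinates); the wrist camera has in their place "T_tool_cam" (4x4, takes a point from camera to tool coordinates, whose origin is the TCP and whose axes are the flange's). Camera axes: x right, y down, z forward; pixel columns grow to the right and rows downward; lengths in m; the calibration is good to about 2 mm. A picture is of the moment at which its call begins: read the wrist's pose just before it.
- job_done(): hands the job in; it is judged then, once.
The state is a dict: "time": time; "joints": joint angles; "joint_vel": joint speeds; "tau": joint torques, N m; "tool_pos": TCP position; "tcp_rot": TCP orientation; "force": force on the tool from outside, world axes, zero at the start; "ft_torque": the same for the moment, N m; "grip_width": opening from 0.0 (shut) to 1.0 (fully open); "grasp_force": force on a finger pad.
Only numpy, scipy, OpenCV 4.12 (cv2) and the standard library are available. Lean on these libraries where they do the work, as an engineer would, in place of code of your own. Each camera call takes 0.05 s, during which the arm holds its last target. There are 200 camera calls.

TASK

Check how deep the large hole in the aluminium block in the tilted vice has been drilled: take the depth gauge from its stand, set its bar foot flat on the block's sloping face, gently push the rod down the hole until it bottoms out, and hold it there for a second. Then draw it out and hang it back in the fork of its stand, upright and square across the prongs, without shifting the rod so that the reading is kept. Leave the other things on the bench where they are.

Things in the scene. Friction and masses are not known exactly. Their poses are not given: they have to be found in the camera images.
- gauge: the depth gauge's steel foot: a bar 16 x 80 x 10 mm (x, y, z) with a 17 mm collar, 14 mm tall, on its middle and a small lock screw, left loose; whole gauge about 160 g. Origin: centre of the bar's flat underside; z up along the rod, y along the bar. It starts hanging upright in the fork of the stand, its y parallel to the stand's y, rod down through the slot
- gauge_head (a point): centre of the square aluminium head on top of the sliding rod, 16 x 16 x 26 mm (x, y, z), flats parallel to the bar's x and y; axes as the gauge's. It is 138 mm from the rod's tip along z
- gauge_tip (a point): rounded lower tip of the steel rod, 8 mm in diameter, 125 mm from tip to the underside of the head; axes as the gauge's
- rod (a joint): the gauge's reading: how far the rod's tip stands out below the bar's underside, in m; 0.012 to 0.022 at the start, travel 0 to 0.075. The rod slides stiffly in the foot (about 5 N either way) and stays where it is left; the head's centre is 138 mm minus this above the bar's underside
- hole_mouth (a point): centre of the mouth of the large blind hole, in the middle of the block's upper face; z points out of the hole along its axis, tilted 0.38 to 0.55 rad from vertical and leaning towards the robot's side; y (level) along the block's 90 mm length, x across its 51 mm width. The hole is 16 mm in diameter with a 2 mm chamfer, flat-bottomed, nominally 40 mm deep
- hole_floor (a point): centre of the flat floor of that hole, 40 mm below its mouth; same axes
- stand_slot (a point): point in the open fork of the fixed grey sheet-metal gauge stand, on top of the prongs, 80 mm above the bench, where the rod stands at the start; z up, y across the prongs, x into the slot, which is open at its -x end. The slot is 16 mm wide and runs from 30 mm before this point (-x) to 9 mm behind it; the fork is 80 mm wide; nothing stands above it
- vise: cast-iron tilting drill vice, base 210 x 105 mm, bolted to the bench; its screw handle points away from the robot (+x). Origin on the bench under the block; its jaws and the handle reach up to 205 mm above the bench
- chuck_key: T-shaped steel chuck key, 90 mm long, lying on the bench; bystander
- brush: blue bench brush, 225 mm long, lying; bystander
- oil_can: standing oil can, 68 mm in diameter, 150 mm tall; bystander
- offcut: aluminium offcut 45 x 60 x 45 mm with a hole of its own, on the bench; bystander
- twist_drill: 16 mm twist drill, 150 mm long, lying; bystander
- step_clamp: cast-iron strap clamp with its stud, 110 mm long; bystander
- lathe_centre: small standing steel centre, 36 mm in diameter, 58 mm tall; bystander
- vise_head: clamped tilting part of the vice with the aluminium block, 51 x 90 x 62 mm (x, y, z), in its jaws; origin on its hinge, axes as the hole's. The block's upper face stands about 24 mm out of the jaws, which are 100 mm wide and grip its two long sides. Besides the large hole in the middle of that face it has four 5 mm holes near the corners, not to be measured
Mind the look-alikes: they are no part of the job. What is meant by the gauge is not brown, red or turquoise, and is the smaller of those in its own colour.

How it is judged:
By the outcome, as a careful person would: the job done as asked, in the order asked, and still so for the second after the job is handed in, with the robot touching nothing.
It also fails if it takes over 54 s, if anything falls off the work surface, if the arm or the gripper's body presses on something with over 40 N, if the wrist force passes 120 N, or if a joint passes its speed limit or range.

## Working session

There is one attempt and no reset: what is moved stays moved. The work goes in short steps, Python scripts to look and compute and a tool call to move; the robot and the scene stay as the last step left them, time stands still between calls to the robot, and variables do not carry over. Pictures are saved under pics/ and viewed, at most 10 in all, crops included, and the job is handed in when it is done.

Besides the shell and the picture viewer there is one more tool, called after "Call:" as name(argument=value, ...) on one line, values as JSON. jog_arm: Moves the arm, as the interface text tells. Shift numbers are shares of 0.3 m and turn numbers shares of 90 degrees, none past 1 either way. Its arguments: {"type":"object","properties":{"rows":{"type":"array"},"newtons":{"type":"number"}},"required":["rows"]}

```bash
mkdir -p pics; python3 - <<'E'
from workcell import *
import cv2, numpy as np
s=state(); print({k:np.round(v,3).tolist() for k,v in s.items()})
for n in ("scene","side"):
    d=snapshot(n); cv2.imwrite(f"pics/{n}0.png",d["frame"]); np.savez(f"{n}0.npz",**d)
    T=d["camera_from_world"]; print(n,np.round(d["mtx"],1).tolist(),np.round(T,3).tolist())
d=snapshot("wrist"); np.savez("wrist0.npz",**d); cv2.imwrite("pics/wrist0.png",d["frame"]); print(np.round(d["T_tool_cam"],3).tolist())
E
```

```text
{'time': 0.0, 'joints': [-0.07, 0.053, 1.402, -0.0, 1.689, -0.07], 'joint_vel': [0.0, 0.001, -0.001, -0.0, -0.0, -0.001], 'tau': [0.001, -38.167, -36.018, 0.0, 0.006, -0.0], 'tool_pos': [0.525, 0.0, 0.23], 'tcp_rot': [-2.221, -2.221, 0.002], 'force': [0.687, -1.208, 0.449], 'ft_torque': [0.008, 0.029, 0.023], 'grasp_force': 0.0, 'grip_width': 1.001}
scene [[420.1, 0.0, 323.7], [0.0, 420.1, 198.5], [0.0, 0.0, 1.0]] [[0.148, 0.989, -0.006, -0.099], [0.639, -0.1, -0.763, -0.228], [-0.755, 0.11, -0.647, 1.709], [0.0, 0.0, 0.0, 1.0]]
side [[426.1, 0.0, 316.9], [0.0, 426.1, 197.9], [0.0, 0.0, 1.0]] [[-0.963, -0.269, 0.009, 0.553], [-0.213, 0.741, -0.637, 0.197], [0.164, -0.615, -0.771, 1.195], [0.0, 0.0, 0.0, 1.0]]
[[0.0, -0.956, -0.293, 0.075], [1.0, 0.0, -0.0, 0.001], [0.0, -0.293, 0.956, -0.142], [0.0, 0.0, 0.0, 1.0]]
```

View pics/scene0.png

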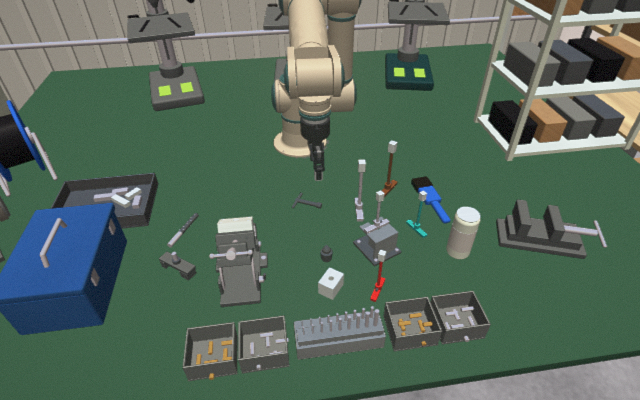

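View pics/side0.png

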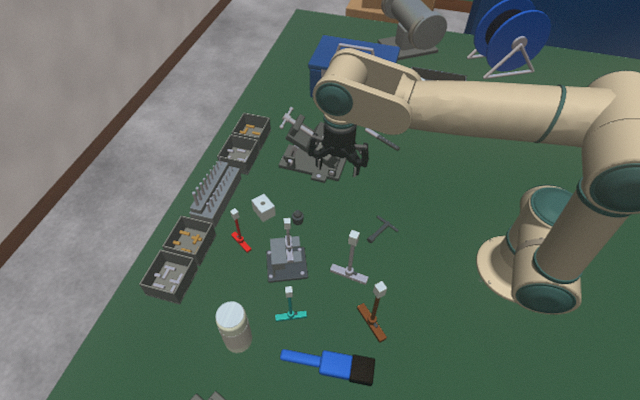

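```bash
cat > h.py <<'E'
import numpy as np, cv2
from scipy.spatial.transform import Rotation as R
def load(n): return dict(np.load(n+".npz"))
def w2c(d):
    if "camera_from_world" in d: return d["camera_from_world"]
    T=np.eye(4); T[:3,:3]=R.from_rotvec(d["rot"]).as_matrix(); T[:3,3]=d["pos"]
    return np.linalg.inv(T@d["T_tool_cam"])
def ray(d,u,v):
    T=np.linalg.inv(w2c(d)); K=d["mtx"]
    r=T[:3,:3]@np.array([(u-K[0,2])/K[0,0],(v-K[1,2])/K[1,1],1.]); return T[:3,3],r
def cloud(d):
    K=d["mtx"]; v,u=np.mgrid[:400,:640]; z=d["depth"]; T=np.linalg.inv(w2c(d))
    P=np.stack([(u-K[0,2])/K[0,0]*z,(v-K[1,2])/K[1,1]*z,z],-1)@T[:3,:3].T+T[:3,3]
    P[z==0]=np.nan; return P
def proj(d,p):
    T=w2c(d); q=T[:3,:3]@np.asarray(p)+T[:3,3]; q=d["mtx"]@q; return q[:2]/q[2]
def tri(*dv):   # (d,u,v) ... least squares point of rays
    A=np.zeros((3,3)); b=np.zeros(3)
    for d,u,v in dv:
        o,r=ray(d,u,v); r=r/np.linalg.norm(r); M=np.eye(3)-np.outer(r,r); A+=M; b+=M@o
    return np.linalg.solve(A,b)
def shot(name,save):
    from workcell import state,snapshot
    s=state(); d=snapshot(name)
    if name=="wrist": d["pos"]=np.array(s["tool_pos"]); d["rot"]=np.array(s["tcp_rot"])
    np.savez(save+".npz",**d); cv2.imwrite(f"pics/{save}.png",d["frame"]); return d
E
python3 - <<'E'
from h import *
s=load("scene0"); t=load("side0"); C=cloud(s); D=cloud(t)
for n,u,v in [("head",380,196),("stand",378,240),("big",361,164),("vise block",236,228),("key",307,203),("vise base",240,295)]:
    print(n,np.round(np.nanmedian(C[v-1:v+2,u-1:u+2].reshape(-1,3),0),3))
print("head side",np.round(D[224,287],3),"tri",tri((s,380,196),(t,287,224)).round(3),"big tri",tri((s,361,164),(t,354,237)).round(3))
a=cv2.resize(s["frame"][140:300,320:420],None,fx=3.5,fy=3.5,interpolation=2)
b=cv2.resize(t["frame"][200:300,250:380],None,fx=3.3,fy=3.3,interpolation=2)
o=np.zeros((560,790,3),np.uint8); o[:560,:350]=a; o[:330,355:355+429]=b; cv2.imwrite("pics/crop1.png",o)
E
```

```text
head [0.617 0.162 0.206]
stand [0.66  0.156 0.082]
big [0.454 0.145 0.197]
vise block [ 0.618 -0.229  0.146]
key [ 0.394 -0.015  0.016]
vise base [ 0.74  -0.235  0.018]
head side [0.605 0.168 0.203] tri [0.607 0.164 0.197] big tri [0.441 0.149 0.188]
```

View pics/crop1.png

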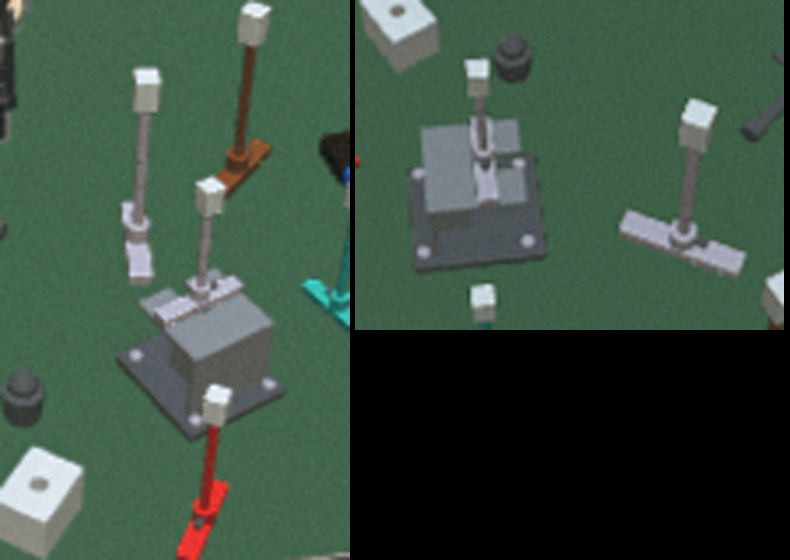

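The gauge meant is the one at scene (380,196) and side (287,224): it is plain steel, stands in the fork, and is smaller than the other steel one at scene (361,164). The brown (391,148), turquoise (423,197) and red (381,256) ones are ruled out by colour. The slot opens towards the robot.

Call:
jog_arm(rows=[1,0.1,0.03,-0.12,-0.09,1,0.2,0.06,-0.24,-0.18,1,0.35,0.1,-0.33,-0.27,1,0.48,0.12,-0.33,-0.36,1,0.52,0.12,-0.33,-0.45])

```text
time: 0.65
tool_pos: [0.5612, 0.1596, 0.3305]
tcp_rot: [1.302, 2.859, 0.002]
force: [-0.6, -0.3, -1.4]
grip_width: 0.996
grasp_force: 0.0
```

Call:
jog_arm(rows=[1,0,0,0,-0.09,1,0,0,0,-0.18,1,0,0,0,-0.27,1,0,0,0,-0.36,1,0,0,0,-0.45])

```text
time: 1.15
tool_pos: [0.561, 0.1561, 0.3299]
tcp_rot: [-0.237, -3.132, 0.0]
force: [0.3, 0.3, -0.5]
grip_width: 1.001
grasp_force: 0.0
```

Call:
jog_arm(rows=[1,0,0,0,-0.09,1,0,0,0,-0.18,1,0,0,0,-0.27,1,0,0,0,-0.31,1,0,0,0,-0.31])

```text
time: 1.65
tool_pos: [0.561, 0.156, 0.3299]
tcp_rot: [0.516, -3.098, 0.0]
force: [-0.8, 0.7, 0.1]
grip_width: 0.998
grasp_force: 0.0
```

```bash
python3 - <<'E'
from h import *
from workcell import state
d=shot("wrist","w1"); s=state(); print(s["time"],np.round(s["tool_pos"],3),R.from_rotvec(s["tcp_rot"]).as_matrix().round(3).tolist(),np.round(s["joints"],2))
print(d["mtx"].round(1).tolist())
E
```

```text
1.7 [0.561 0.156 0.33 ] [[-0.947, -0.322, -0.001], [-0.322, 0.947, -0.0], [0.001, 0.0, -1.0]] [ 0.21  0.22  1.02 -0.    1.9  -1.69]
[[316.2, 0.0, 324.2], [0.0, 316.2, 202.2], [0.0, 0.0, 1.0]]
```

View pics/w1.png

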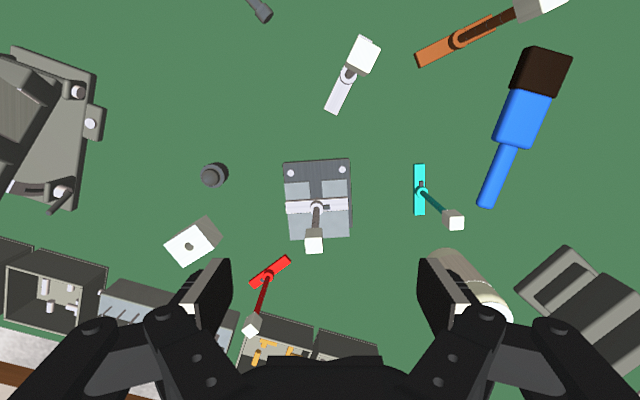

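```bash
cat > meas.py <<'E'
from h import *
def gauge(d,box):
    P=cloud(d); u0,v0,u1,v1=box; Q=P[v0:v1,u0:u1].reshape(-1,3); c=d["frame"][v0:v1,u0:u1].reshape(-1,3)
    k=np.isfinite(Q).all(1); Q=Q[k]; c=c[k]
    h=Q[Q[:,2]>0.17]; zt=np.percentile(h[:,2],90); t=h[abs(h[:,2]-zt)<0.004]
    r=cv2.minAreaRect((t[:,:2]*1000).astype(np.float32)); print("head top z",zt.round(4),"mean",t.mean(0).round(4),"rect",np.round(r[0],1),np.round(r[1],1),round(r[2],1),len(t))
    z=Q[:,2]; print("hist",[(round(a,3),n) for n,a in zip(*np.histogram(z,bins=np.arange(0.06,0.24,0.005))) if n>5])
    b=Q[(z>0.086)&(z<0.094)]; r=cv2.minAreaRect((b[:,:2]*1000).astype(np.float32)); print("bar",b.mean(0).round(4),np.round(r[0],1),np.round(r[1],1),round(r[2],1),len(b))
    f=Q[(z>0.074)&(z<0.084)]; r=cv2.minAreaRect((f[:,:2]*1000).astype(np.float32)); print("fork",f.mean(0).round(4),np.round(r[0],1),np.round(r[1],1),round(r[2],1),len(f))
if __name__=="__main__":
    d=load("w1"); gauge(d,(275,150,360,262))
E
python3 meas.py
```

```text
head top z 0.2097 mean [0.6084 0.1617 0.2089] rect [608.9 161.8] [16.1 15.6] 20.3 291
hist [(np.float64(0.075), np.int64(1657)), (np.float64(0.08), np.int64(574)), (np.float64(0.085), np.int64(530)), (np.float64(0.09), np.int64(112)), (np.float64(0.095), np.int64(41)), (np.float64(0.1), np.int64(94)), (np.float64(0.105), np.int64(9)), (np.float64(0.11), np.int64(11)), (np.float64(0.115), np.int64(8)), (np.float64(0.12), np.int64(10)), (np.float64(0.125), np.int64(9)), (np.float64(0.13), np.int64(11)), (np.float64(0.135), np.int64(11)), (np.float64(0.14), np.int64(10)), (np.float64(0.145), np.int64(12)), (np.float64(0.15), np.int64(12)), (np.float64(0.155), np.int64(12)), (np.float64(0.16), np.int64(11)), (np.float64(0.165), np.int64(12)), (np.float64(0.17), np.int64(6)), (np.float64(0.185), np.int64(32)), (np.float64(0.19), np.int64(30)), (np.float64(0.195), np.int64(39)), (np.float64(0.2), np.int64(38)), (np.float64(0.205), np.int64(285)), (np.float64(0.21), np.int64(16))]
bar [0.6085 0.1611 0.0893] [609.1 161.9] [16.6 79.9] 22.9 624
fork [0.6172 0.1663 0.0795] [618.1 165.7] [79.8 79.9] 22.9 2219
```

Call:
jog_arm(rows=[1,0.034,-0.12,0,0,1,0.07,-0.27,0,0,1,0.11,-0.42,0,0,1,0.14,-0.56,0,0,1,0.17,-0.65,0,0])

```text
time: 2.2
tool_pos: [0.5759, -0.0478, 0.3299]
tcp_rot: [0.509, -3.099, 0.0]
force: [1.3, 1.0, -1.1]
grip_width: 0.998
grasp_force: 0.0
```

Call:
jog_arm(rows=[1,0.06,-0.15,0.03,0.06,1,0.13,-0.3,0.06,0.12,1,0.17,-0.45,0.1,0.18,1,0.17,-0.55,0.1,0.21,1,0.17,-0.55,0.1,0.21])

```text
time: 2.7
tool_pos: [0.5807, -0.2213, 0.2982]
tcp_rot: [-0.012, -3.139, -0.001]
force: [-0.8, 0.9, 0.2]
grip_width: 1.0
grasp_force: 0.0
```

```bash
python3 - <<'E'
from h import *
from workcell import state
d=shot("wrist","w2"); s=state(); print(s["time"],np.round(s["tool_pos"],3),R.from_rotvec(s["tcp_rot"]).as_matrix().round(3).tolist(),np.round(s["joints"],2))
P=cloud(load("w1"))
for n,u,v in [("turq head",453,222),("red head",250,329),("oil",470,280),("big head",365,55)]:
    print(n,P[v-1:v+2,u-1:u+2].reshape(-1,3).mean(0).round(3))
E
```

```text
2.75 [ 0.581 -0.219  0.299] [[-1.0, 0.004, -0.002], [0.004, 1.0, 0.001], [0.002, 0.001, -1.0]] [-0.42  0.33  0.95  0.    1.86 -1.99]
turq head [0.56  0.303 0.151]
red head [0.765 0.131 0.15 ]
oil [0.636 0.384 0.104]
big head [0.444 0.15  0.198]
```

View pics/w2.png

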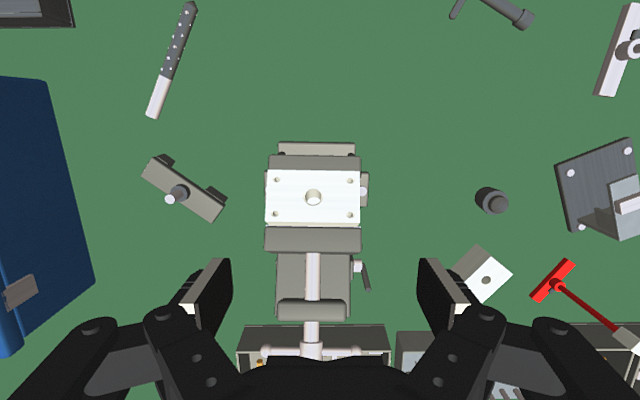

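```bash
cat > hole.py <<'E'
from h import *
d=load("w2"); P=cloud(d); f=d["frame"]
m=np.zeros((400,640),bool); m[174:220,272:352]=1
hsv=cv2.cvtColor(f,cv2.COLOR_BGR2HSV); print("face V",np.median(hsv[m][:,2]),"hole",f[196,313])
Q=P[m&(hsv[...,2]>225)]; Q=Q[np.isfinite(Q).all(1)]
for _ in range(3):
    c=Q.mean(0); n=np.linalg.svd(Q-c,full_matrices=False)[2][2]; n*=np.sign(n[2]); r=(Q-c)@n; Q=Q[abs(r)<2.5*r.std()+1e-4]
print("n",n.round(4),"tilt",np.arccos(n[2]).round(4),"std",r.std())
def onp(u,v): o,q=ray(d,u,v); return o+q*((c-o)@n)/(q@n)
# face pixels: on plane & bright
dist=abs((P-c)@n); k=((dist<0.003)&(hsv[...,1]<40)&(hsv[...,2]>200)); k[:160]=0;k[240:]=0;k[:,:255]=0;k[:,365:]=0
cnt=max(cv2.findContours(k.astype(np.uint8),0,1)[0],key=cv2.contourArea)[:,0]
y=np.array([0,1,0.]); y-=n*(y@n); 
W=np.array([onp(*p) for p in cnt]); e1=np.cross(n,[0,0,1.]); e1/=np.linalg.norm(e1); e1*=np.sign(e1[1]); e2=np.cross(e1,n)
L=np.c_[(W-c)@e1,(W-c)@e2]*1000; rc=cv2.minAreaRect(L.astype(np.float32)); print("level y",e1.round(4),"x",e2.round(4),"rect",np.round(rc,2) if 0 else rc)
print("face centre",(c+rc[0][0]/1e3*e1+rc[0][1]/1e3*e2).round(4))
# hole: dark/other contour inside
g=cv2.cvtColor(f,cv2.COLOR_BGR2GRAY)[180:214,295:333]; hm=(g<235).astype(np.uint8)
hc=max(cv2.findContours(hm,0,1)[0],key=cv2.contourArea)[:,0]+[295,180]
el=cv2.fitEllipse(hc); print("ellipse",el,"bbox",cv2.boundingRect(hc))
W=np.array([onp(*p) for p in hc]); print("rim pts centre",onp(*el[0]).round(4), "plane box",((W-c)@e1).min()*1e3,((W-c)@e1).max()*1e3,((W-c)@e2).min()*1e3,((W-c)@e2).max()*1e3, "c",c.round(4))
E
python3 hole.py
```

```text
face V 251.0 hole [210 222 223]
n [-0.4901  0.0121  0.8716] tilt 0.5124 std 0.0007058915469352003
level y [ 0.0247  0.9997 -0.    ] x [ 0.8713 -0.0216  0.4902] rect ((1.1088142395019531, -0.4297008514404297), (89.69957733154297, 51.592464447021484), 0.13194213807582855)
face centre [ 0.5894 -0.2326  0.147 ]
ellipse ((312.8612365722656, 197.08615112304688), (16.649169921875, 17.342042922973633), 79.90571594238281) bbox (304, 189, 19, 17)
rim pts centre [ 0.5905 -0.2325  0.1475] plane box -7.199734163944417 10.135343356337836 -7.362101660992511 8.587886292583502 c [ 0.5898 -0.2338  0.1472]
```

Call:
jog_arm(rows=[1,0,0.12,0,0,1,0,0.27,0,0,1,0,0.42,0,0,1,0,0.57,0,0,1,0,0.7,0,0])

```text
time: 3.25
tool_pos: [0.5805, -0.0041, 0.3011]
tcp_rot: [-0.003, 3.14, 0.001]
force: [0.6, -1.5, -0.3]
grip_width: 1.002
grasp_force: 0.0
```

Call:
jog_arm(rows=[0.6,-0.02,0.14,0,-0.06,0.4,-0.04,0.28,0,-0.12,0.2,-0.06,0.42,0,-0.18,0.2,-0.08,0.52,0,-0.257,0.2,-0.09,0.57,0,-0.257])

```text
time: 3.75
tool_pos: [0.6074, 0.1671, 0.3005]
tcp_rot: [-0.637, 3.076, 0.001]
force: [-0.2, -0.9, -0.3]
grip_width: 0.601
grasp_force: 0.0
```

```bash
cat > go.py <<'E'
import sys; from h import *
from workcell import state
# world TCP target x y z -> shares in tool axes
s=state(); M=R.from_rotvec(s["tcp_rot"]).as_matrix(); p=np.array(s["tool_pos"])
print("t",round(s["time"],2),"pos",p.round(4),"ytool deg",np.degrees(np.arctan2(-M[0,1],M[1,1])).round(2),"F",np.round(s["force"],1),"grip",round(s["grip_width"],3),round(s["grasp_force"],1))
a=list(map(float,sys.argv[1:]))
for i in range(0,len(a),3): print((M.T@(np.array(a[i:i+3])-p)/0.3).round(3))
E
python3 go.py .609 .1619 .26 .609 .1619 .177
```

```text
t 3.75 pos [0.6074 0.1671 0.3005] ytool deg 23.4 F [-0.2 -0.9 -0.3] grip 0.601 0.0
[ 0.002 -0.018  0.135]
[ 0.002 -0.018  0.412]
```

Call:
jog_arm(rows=[0.2,0,-0.005,0.05,0,0.2,0,-0.01,0.1,0,0.2,0,-0.01,0.13,0,0.2,0,-0.01,0.13,0,0.2,0,-0.01,0.13,0])

```text
time: 4.25
tool_pos: [0.6093, 0.1605, 0.2621]
tcp_rot: [-0.628, 3.077, -0.0]
force: [0.8, 0.2, 0.4]
grip_width: 0.601
grasp_force: 0.0
```

```bash
python3 go.py .609 .1619 .177; python3 - <<'E'
from h import *
d=shot("wrist","w3"); P=cloud(d); z=P[...,2]; m=(z>0.17)&(z<0.215)&(abs(P[...,0]-.609)<.03)&(abs(P[...,1]-.162)<.03); Q=P[m]
t=Q[Q[:,2]>np.percentile(Q[:,2],95)-0.004]; r=cv2.minAreaRect((t[:,:2]*1e3).astype(np.float32)); print(len(Q),t.mean(0).round(4),r)
E
```

```text
t 4.25 pos [0.6093 0.1605 0.2621] ytool deg 23.05 F [0.8 0.2 0.4] grip 0.601 0.0
[-0.001  0.005  0.284]
772 [0.6085 0.1613 0.209 ] ((608.79833984375, 161.50823974609375), (15.922347068786621, 15.393985748291016), 22.525495529174805)
```

Call:
jog_arm(rows=[0.2,0,0.003,0.08,0,0.2,0,0.003,0.16,0,0.2,0,0.003,0.23,0,0.2,0,0.003,0.284,0,0,0,0.003,0.284,0])

```text
time: 4.8
tool_pos: [0.6082, 0.1612, 0.1742]
tcp_rot: [0.628, -3.075, -0.0]
force: [0.5, -0.3, -0.2]
grip_width: 0.501
grasp_force: 0.0
```

Call:
jog_arm(rows=[-0.3,0,0,0,0,-0.5,0,0,0,0,-0.6,0,0,0,0,-0.8,0,0,0,0,-1,0,0,0,0], newtons=25)

```text
time: 5.3
tool_pos: [0.6094, 0.1618, 0.1776]
tcp_rot: [-0.63, 3.075, 0.001]
force: [0.4, 0.7, 4.3]
grip_width: 0.185
grasp_force: 28.0
```

Call:
jog_arm(rows=[-1,0,0,0,0,-1,0,0,0,0,-1,0,0,0,0,-1,0,0,0,0,-1,0,0,0,0])

```text
time: 5.8
tool_pos: [0.6091, 0.1616, 0.1763]
tcp_rot: [-0.63, 3.077, 0.0]
force: [0.2, 3.3, 4.5]
grip_width: 0.186
grasp_force: 28.0
```

```bash
python3 go.py .609 .1619 .34
```

```text
t 5.8 pos [0.6091 0.1616 0.1763] ytool deg 23.14 F [0.2 3.3 4.5] grip 0.186 28.0
[-0.     0.001 -0.546]
```

Call:
jog_arm(rows=[-1,0,0,-0.04,0,-1,0,0,-0.1,0,-1,0,0,-0.17,0,-1,0,0,-0.24,0,-1,0,0,-0.31,0])

```text
time: 6.3
tool_pos: [0.6085, 0.1609, 0.2693]
tcp_rot: [0.628, -3.075, 0.001]
force: [0.2, -0.6, -1.8]
grip_width: 0.184
grasp_force: 27.2
```

Call:
jog_arm(rows=[-1,0,0,-0.07,0,-1,0,0,-0.14,0,-1,0,0,-0.2,0,-1,0,0,-0.24,0,-1,0,0,-0.24,0])

```text
time: 6.8
tool_pos: [0.6091, 0.161, 0.3428]
tcp_rot: [-0.628, 3.076, -0.001]
force: [0.8, 0.8, -1.9]
grip_width: 0.185
grasp_force: 27.2
```

```bash
python3 go.py .6 -.02 .34 .592 -.2326 .34; python3 - <<'E'
from h import *
d=shot("wrist","w4"); s=shot("side","s4"); f=s["frame"]; q=proj(s,(.609,.162,.36)); print(q)
u,v=q.astype(int); c=f[max(v-60,0):v+140,max(u-100,0):u+100]; c=cv2.resize(c,None,fx=2,fy=2,interpolation=2); o=np.zeros((400,770,3),np.uint8); o[:c.shape[0],:c.shape[1]]=c
w=d["frame"][120:400,190:450]; w=cv2.resize(w,(350,377)); o[:377,410:760]=w; cv2.imwrite("pics/c4.png",o)
E
```

```text
t 6.8 pos [0.6091 0.161  0.3428] ytool deg 23.09 F [ 0.8  0.8 -1.9] grip 0.185 27.2
[ 0.265 -0.543  0.009]
[ 0.567 -1.185  0.01 ]
[282.62325573 178.52684458]
```

View pics/c4.png

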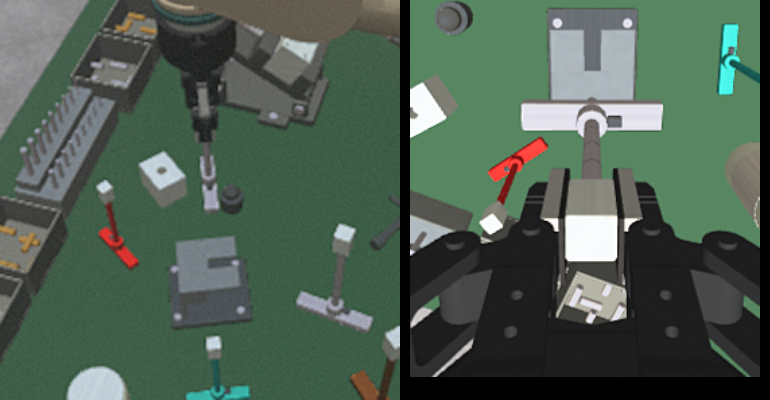

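```bash
cat > held.py <<'E'
from h import *
def held(d):
    # rod direction & bar from the wrist depth, tool frame
    T=d["T_tool_cam"]; K=d["mtx"]; v,u=np.mgrid[:400,:640]; z=d["depth"]
    P=np.stack([(u-K[0,2])/K[0,0]*z,(v-K[1,2])/K[1,1]*z,z],-1)@T[:3,:3].T+T[:3,3]
    Q=P[(z>0)]; hc=np.array([0,0,-.019])
    h=Q[(abs(Q[:,0])<.02)&(abs(Q[:,1])<.0065)&(abs(Q[:,2]+.019)<.025)]
    print("head pts",len(h),h.mean(0).round(4),"min z",np.percentile(h[:,2],3).round(4))
    # rod: |y|<3mm between 25 and 80 mm from head centre
    r=np.linalg.norm(Q-hc,axis=1); k=(abs(Q[:,1])<.0025)&(r>.03)&(r<.085)&(Q[:,2]>0)&(abs(Q[:,0])<.07); q=Q[k]
    if len(q)>5:
        A=np.polyfit(q[:,2],q[:,0],1); print("rod pts",len(q),"tilt",np.degrees(np.arctan(A[0])).round(2),"x at head",(np.polyval(A,-.019)*1e3).round(1))
    b=Q[(abs(Q[:,1])>.012)&(abs(Q[:,1])<.045)&(r>.075)&(r<.13)&(abs(Q[:,0])<.075)&(Q[:,2]>.04)]
    return Q,b
if __name__=="__main__":
    import sys
    Q,b=held(load(sys.argv[1])); c=np.median(b,0); print("bar n",len(b),"median",c.round(4))
    b=b[np.linalg.norm(b-c,axis=1)<.045]
    for _ in range(4):
        c=b.mean(0); V=np.linalg.svd(b-c,full_matrices=False)[2]; e=(b-c)@V[2]; b=b[abs(e)<2*e.std()+3e-4]
    n=V[2]*-np.sign(V[2][2]); print("bar top plane",len(b),c.round(4),"normal",n.round(4),"tilt about tool y deg",np.degrees(np.arctan2(n[0],-n[2])).round(2),"about x",np.degrees(np.arctan2(n[1],-n[2])).round(2),"std mm",(e.std()*1e3).round(2),"head centre above bar top along n",((np.array([0,0,-.019])-c)@n).round(4))
E
python3 held.py w4
```

```text
head pts 1930 [ 0.004   0.     -0.0257] min z -0.0322
rod pts 276 tilt 0.11 x at head 3.8
bar n 1629 median [ 0.0022 -0.0127  0.087 ]
bar top plane 1183 [ 0.0011 -0.0068  0.087 ] normal [ 0.0307 -0.0028 -0.9995] tilt about tool y deg 1.76 about x -0.16 std mm 0.68 head centre above bar top along n 0.1059
```

Call:
jog_arm(rows=[-1,0.03,-0.06,0,0,-1,0.08,-0.16,0,0,-1,0.14,-0.29,0,0,-1,0.2,-0.42,0,0,-1,0.26,-0.54,0,0])

```text
time: 7.4
tool_pos: [0.6002, -0.02, 0.3393]
tcp_rot: [0.629, -3.075, -0.001]
force: [1.6, 0.8, -2.2]
grip_width: 0.188
grasp_force: 27.2
```

Call:
jog_arm(rows=[-1,0.06,-0.13,0,0.09,-1,0.13,-0.27,0,0.17,-1,0.2,-0.41,0,0.24,-1,0.26,-0.54,0,0.272,-1,0.3,-0.62,0,0.272])

```text
time: 7.9
tool_pos: [0.5901, -0.2277, 0.3389]
tcp_rot: [-0.044, -3.138, -0.001]
force: [-0.3, 0.3, -1.6]
grip_width: 0.18
grasp_force: 27.2
```

Call:
jog_arm(rows=[-1,0,0,0,0,-1,0,0,0,0,-1,0,0,0,0,-1,0,0,0,0,-1,0,0,0,0])

```text
time: 8.4
tool_pos: [0.5914, -0.2235, 0.3413]
tcp_rot: [0.035, 3.141, -0.0]
force: [-0.3, 0.1, -1.1]
grip_width: 0.179
grasp_force: 27.2
```

```bash
python3 -c "
from h import *; shot('wrist','w5')"; python3 held.py w5;  python3 go.py .5917 -.2326 .30 .5917 -.2326 .2563
```

```text
head pts 1952 [ 0.0038 -0.     -0.0258] min z -0.0323
rod pts 279 tilt 0.07 x at head 3.8
bar n 1623 median [ 0.0021 -0.0126  0.087 ]
bar top plane 1168 [ 0.001  -0.0067  0.087 ] normal [ 0.0207 -0.0047 -0.9998] tilt about tool y deg 1.18 about x -0.27 std mm 0.72 head centre above bar top along n 0.1059
t 8.45 pos [ 0.5913 -0.2237  0.3413] ytool deg -1.28 F [ 0.5  0.3 -1.2] grip 0.185 27.2
[-0.002 -0.03   0.138]
[-0.002 -0.03   0.283]
```

Call:
jog_arm(rows=[-1,0,-0.01,0.04,0,-1,0,-0.02,0.08,0,-1,-0.002,-0.03,0.11,0.001,-1,-0.002,-0.03,0.138,0.001,-1,-0.002,-0.03,0.138,0.001])

```text
time: 8.95
tool_pos: [0.5911, -0.2336, 0.2975]
tcp_rot: [-0.04, -3.138, -0.002]
force: [-0.5, 0.4, -1.5]
grip_width: 0.185
grasp_force: 27.1
```

Call:
jog_arm(rows=[-1,0,0,0,0,-1,0,0,0,0,-1,0,0,0.03,0,-1,0,0,0.06,0,-1,0,0,0.08,0])

```text
time: 9.45
tool_pos: [0.5913, -0.2334, 0.2741]
tcp_rot: [-0.039, -3.14, -0.001]
force: [-0.1, 0.5, -1.7]
grip_width: 0.185
grasp_force: 27.2
```

```bash
python3 go.py .5915 -.2326 .2563; python3 - <<'E'
from h import *
d=shot("wrist","w6"); f=d["frame"][130:400,170:470]; f=cv2.resize(f,None,fx=2,fy=2,interpolation=2); cv2.imwrite("pics/c6.png",f)
print(proj(d,(.59,-.2326,.1473)))
E
```

```text
t 9.45 pos [ 0.5913 -0.2334  0.2741] ytool deg -1.44 F [-0.1  0.5 -1.7] grip 0.185 27.2
[-0.001  0.003  0.059]
[325.2512589  192.19670208]
```

View pics/c6.png

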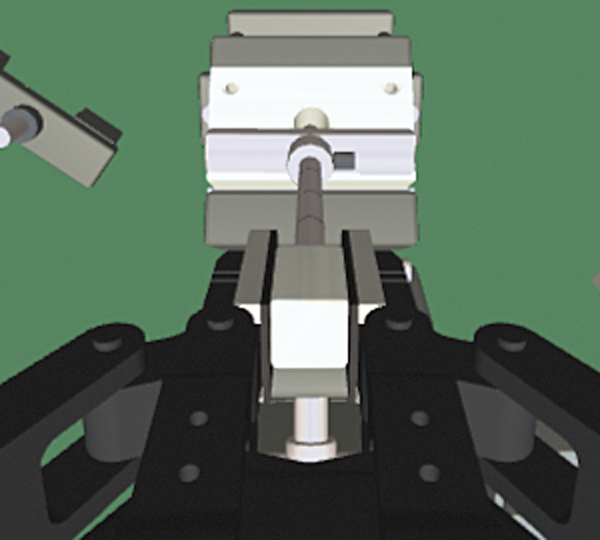

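The gauge hangs upright, with its bar parallel to the block and the rod just above the mouth (crop 312,120), in line with it.

Call:
jog_arm(rows=[-1,0,0.001,0.015,0,-1,0,0.002,0.03,0,-1,0,0.002,0.045,0,-1,0,0.002,0.058,0,-1,0,0.002,0.058,0])

```text
time: 10.0
tool_pos: [0.5914, -0.2329, 0.2575]
tcp_rot: [-0.039, -3.14, -0.001]
force: [0.0, 0.9, -2.3]
grip_width: 0.18
grasp_force: 27.2
```

```bash
python3 - <<'E'
from h import *
from workcell import state
s=state(); p=np.array(s["tool_pos"]); print(p.round(4),np.round(s["force"],1))
t=np.array([.5914,-.2327,.1366]); n=np.array([-.4901,.0121,.8716]); h=np.array([-.49,.0121,0])/np.linalg.norm([-.49,.0121])
for a in np.arange(0,.53,.0641):
    H=t+.138*(np.sin(a)*h+np.cos(a)*np.array([0,0,1])); d=H-[0,0,.0192]-p; M=R.from_rotvec(s["tcp_rot"]).as_matrix(); print(a.round(3),(M.T@d/.3).round(3))
E
```

```text
[ 0.5914 -0.2329  0.2575] [ 0.   0.9 -2.3]
0.0 [-0.     0.001  0.007]
0.064 [0.029 0.001 0.008]
0.128 [0.059 0.001 0.011]
0.192 [0.088 0.001 0.016]
0.256 [0.117 0.001 0.022]
0.32 [0.145 0.001 0.031]
0.385 [0.172 0.001 0.041]
0.449 [0.199 0.001 0.053]
0.513 [0.226 0.001 0.066]
```

Call:
jog_arm(rows=[-1,0.03,0.001,0.008,0,-1,0.06,0.001,0.011,0,-1,0.088,0.001,0.016,0,-1,0.117,0.001,0.022,0,-1,0.117,0.001,0.022,0])

```text
time: 10.5
tool_pos: [0.5564, -0.2318, 0.2528]
tcp_rot: [0.04, 3.139, -0.001]
force: [1.6, 0.9, 0.2]
grip_width: 0.185
grasp_force: 27.3
```

```bash
python3 -c "
from h import *; shot('wrist','w7')"; python3 held.py w7;  python3 go.py
```

```text
head pts 1650 [ 0.0035 -0.     -0.0277] min z -0.0329
rod pts 157 tilt -12.95 x at head 2.9
bar n 1527 median [-0.0232 -0.012   0.0847]
bar top plane 1090 [-0.0235 -0.0067  0.0847] normal [ 0.2575 -0.0029 -0.9663] tilt about tool y deg 14.92 about x -0.17 std mm 0.82 head centre above bar top along n 0.1062
t 10.55 pos [ 0.5567 -0.2318  0.2527] ytool deg -1.44 F [ 0.7  0.1 -0.6] grip 0.186 27.3
```

Call:
jog_arm(rows=[-1,0.028,0,0.009,0,-1,0.055,0,0.019,0,-1,0.082,0,0.031,0,-1,0.109,0,0.044,0,-1,0.109,0,0.044,0])

```text
time: 11.05
tool_pos: [0.5239, -0.2311, 0.2388]
tcp_rot: [0.04, 3.14, -0.001]
force: [1.4, -0.5, -0.3]
grip_width: 0.184
grasp_force: 27.5
```

```bash
cat > al.py <<'E'
from h import *
import sys
from workcell import state
s=state(); p=np.array(s["tool_pos"]); M=R.from_rotvec(s["tcp_rot"]).as_matrix(); H=p+M@[0,0,-.0192]
m=np.array([.590,-.2326,.1473]); n=np.array([-.4901,.0121,.8716]); x=np.array([.8713,-.0216,.4902])
print("t",round(s["time"],2),"pos",p.round(4),"head along n mm",((H-m)@n*1e3).round(1),"along x",((H-m)@x*1e3).round(1),"F n,x",np.round([s["force"]@n,s["force"]@x],1),"F",np.round(s["force"],1))
print("1mm along -n in tool shares",(-M.T@n*.001/.3).round(5),"1mm along x",(M.T@x*.001/.3).round(5))
E
python3 -c "
from h import *; shot('wrist','w8')"; python3 held.py w8;  python3 al.py
```

```text
head pts 1326 [ 0.0039 -0.     -0.0302] min z -0.0338
bar n 56 median [-0.0483  0.      0.0774]
bar top plane 56 [-0.0487 -0.0024  0.0838] normal [-9.921e-01  8.000e-04 -1.257e-01] tilt about tool y deg -82.78 about x 0.35 std mm 2.46 head centre above bar top along n -0.0354
t 11.1 pos [ 0.5241 -0.2311  0.239 ] head along n mm 129.0 along x -3.1 F n,x [-0.7  0.8] F [ 1.  -0.1 -0.2]
1mm along -n in tool shares [-0.00163  0.       0.00291] 1mm along x [-0.00291  0.      -0.00163]
```

Call:
jog_arm(rows=[-1,-0.005,0,0.009,0,-1,-0.01,0,0.0175,0,-1,-0.0147,0,0.026,0,-1,-0.0196,0,0.035,0,-1,-0.0196,0,0.035,0])

```text
time: 11.6
tool_pos: [0.53, -0.231, 0.2276]
tcp_rot: [0.039, 3.141, 0.0]
force: [3.0, 0.4, -1.3]
grip_width: 0.184
grasp_force: 27.2
```

```bash
python3 al.py; python3 - <<'E'
from h import *
a=shot("side","s9"); b=shot("scene","c9"); o=np.zeros((500,800,3),np.uint8)
for i,d in enumerate((a,b)):
    u,v=proj(d,(.56,-.232,.19)).astype(int); c=d["frame"][v-62:v+62,u-50:u+50]; c=cv2.resize(c,(400,496),interpolation=cv2.INTER_CUBIC); o[:496,400*i:400*i+400]=c
cv2.imwrite("pics/c9.png",o)
E
```

```text
t 11.6 pos [ 0.53   -0.231   0.2276] head along n mm 116.1 along x -3.5 F n,x [-2.5  2. ] F [ 3.   0.4 -1.3]
1mm along -n in tool shares [-0.00163 -0.       0.00291] 1mm along x [-0.00291  0.      -0.00163]
```

View pics/c9.png

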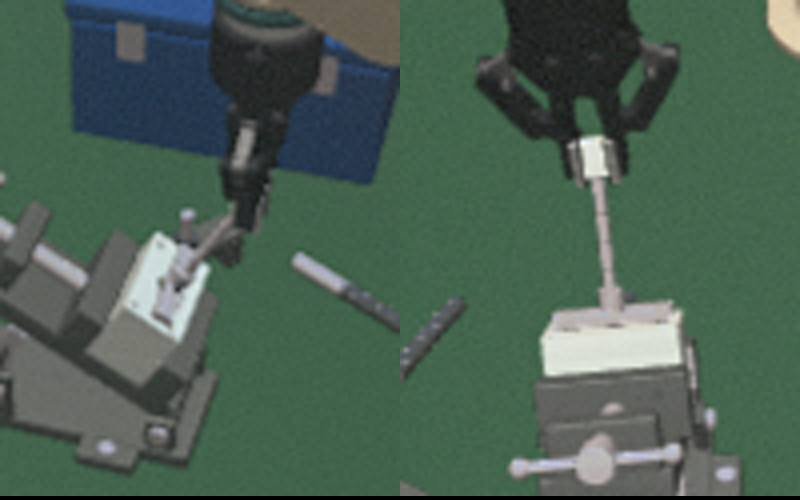

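Call:
jog_arm(rows=[-1,-0.005,0,0.009,0,-1,-0.01,0,0.0175,0,-1,-0.0147,0,0.026,0,-1,-0.0196,0,0.035,0,-1,-0.0245,0,0.0437,0])

```text
time: 12.2
tool_pos: [0.5367, -0.2314, 0.2162]
tcp_rot: [0.04, 3.141, -0.001]
force: [-3.2, 0.1, 5.9]
grip_width: 0.186
grasp_force: 28.3
```

```bash
python3 al.py
```

```text
t 12.2 pos [ 0.5367 -0.2314  0.2162] head along n mm 102.9 along x -3.3 F n,x [6.7 0.1] F [-3.2  0.1  5.9]
1mm along -n in tool shares [-0.00163  0.       0.00291] 1mm along x [-0.00291  0.      -0.00163]
```

Call:
jog_arm(rows=[-1,0,0,0,0,-1,-0.0016,0,0.0029,0,-1,-0.0033,0,0.0058,0,-1,-0.0033,0,0.0058,0,-1,-0.0033,0,0.0058,0])

```text
time: 12.7
tool_pos: [0.5378, -0.2314, 0.2142]
tcp_rot: [0.04, 3.141, -0.001]
force: [-2.5, 0.8, 5.7]
grip_width: 0.184
grasp_force: 28.3
```

```bash
python3 al.py
```

```text
t 12.7 pos [ 0.5378 -0.2314  0.2142] head along n mm 100.6 along x -3.4 F n,x [6.2 0.6] F [-2.5  0.8  5.7]
1mm along -n in tool shares [-0.00163  0.       0.00291] 1mm along x [-0.00291  0.      -0.00163]
```

Call:
jog_arm(rows=[-1,-0.0008,0,0.0015,0,-1,-0.0016,0,0.0029,0,-1,-0.0033,0,0.0058,0,-1,-0.0033,0,0.0058,0,-1,-0.0033,0,0.0058,0])

```text
time: 13.2
tool_pos: [0.5387, -0.2315, 0.2126]
tcp_rot: [0.04, 3.141, -0.001]
force: [-4.0, 0.7, 6.8]
grip_width: 0.179
grasp_force: 28.4
```

```bash
python3 al.py
```

```text
t 13.2 pos [ 0.5387 -0.2315  0.2126] head along n mm 98.9 along x -3.3 F n,x [ 7.9 -0.2] F [-4.   0.7  6.8]
1mm along -n in tool shares [-0.00163  0.       0.00291] 1mm along x [-0.00291  0.      -0.00163]
```

Call:
jog_arm(rows=[-1,-0.0008,0,0.0015,0,-1,-0.0016,0,0.0029,0,-1,-0.0016,0,0.0029,0,-1,-0.0016,0,0.0029,0,-1,-0.0016,0,0.0029,0])

```text
time: 13.7
tool_pos: [0.539, -0.2315, 0.2126]
tcp_rot: [0.04, 3.141, -0.001]
force: [-6.8, 1.9, 11.0]
grip_width: 0.182
grasp_force: 28.9
```

```bash
python3 al.py
```

```text
t 13.7 pos [ 0.539  -0.2315  0.2126] head along n mm 98.7 along x -3.1 F n,x [13.  -0.6] F [-6.8  1.9 11. ]
1mm along -n in tool shares [-0.00163  0.       0.00291] 1mm along x [-0.00291  0.      -0.00163]
```

Call:
jog_arm(rows=[-1,-0.0005,0,0.0009,0,-1,-0.0005,0,0.0009,0,-1,-0.0005,0,0.0009,0,-1,-0.0005,0,0.0009,0,-1,-0.0005,0,0.0009,0])

```text
time: 14.2
tool_pos: [0.5391, -0.2315, 0.2126]
tcp_rot: [0.04, 3.141, -0.001]
force: [-6.4, 2.2, 12.0]
grip_width: 0.185
grasp_force: 29.1
```

```bash
python3 al.py; cat > foot.py <<'E'
from h import *
m=np.array([.590,-.2326,.1473]); n=np.array([-.4901,.0121,.8716]); x=np.array([.8713,-.0216,.4902]); y=np.array([.0247,.9997,0])
for c in ("side","scene"):
    d=shot(c,c+"F"); P=cloud(d)-m; a=np.stack([P@x,P@y,P@n],-1)*1e3
    k=(abs(a[...,0])<30)&(abs(a[...,1])<46)&(a[...,2]>-6)&(a[...,2]<18); q=a[k]
    f=q[(abs(q[:,0])>0)&(q[:,2]<4)&((q[:,0]>8)|(q[:,0]<-15))]; 
    A=np.c_[f[:,:2],np.ones(len(f))]; w=np.linalg.lstsq(A,f[:,2],rcond=None)[0]
    b=q[(q[:,2]-np.c_[q[:,:2],np.ones(len(q))]@w>6)&(abs(q[:,1])>12)&(abs(q[:,1])<40)&(q[:,0]<8)&(q[:,0]>-16)]
    h=b[:,2]-np.c_[b[:,:2],np.ones(len(b))]@w; B=np.c_[b[:,:2],np.ones(len(b))]; wb,rs,_,_=np.linalg.lstsq(B,h,rcond=None)
    print(c,"face",len(f),w.round(3),"bar",len(b),"x range",np.percentile(b[:,0],[2,50,98]).round(1),"h",np.median(h).round(2),"slope x,y deg",np.degrees(wb[:2]).round(2),"std",(h-B@wb).std().round(2))
    # rod points, 45..80 mm up
    r=a[(abs(a[...,0])<14)&(abs(a[...,1])<10)&(a[...,2]>28)&(a[...,2]<75)]
    if len(r)>8: print(" rod",len(r),"slope x,y deg",[np.degrees(np.polyfit(r[:,2],r[:,i],1)[0]).round(2) for i in (0,1)],r.mean(0).round(1))
E
python3 foot.py
```

```text
t 14.2 pos [ 0.5391 -0.2315  0.2126] head along n mm 98.6 along x -3.0 F n,x [13.7  0.3] F [-6.4  2.2 12. ]
1mm along -n in tool shares [-0.00163  0.       0.00291] 1mm along x [-0.00291  0.      -0.00163]
side face 177 [-0.011 -0.019  1.044] bar 50 x range [-10.9  -1.7   4.6] h 10.9 slope x,y deg [-4.02  0.4 ] std 2.08
 rod 35 slope x,y deg [np.float64(2.17), np.float64(-3.15)] [-1.9  2.3 49. ]
scene face 166 [-0.103 -0.004  1.848] bar 66 x range [-9.2  3.1  7.1] h 9.75 slope x,y deg [-6.49  0.59] std 1.82
 rod 51 slope x,y deg [np.float64(4.15), np.float64(-0.56)] [ 0.9  1.  51.8]
```

```bash
cat > rod.py <<'E'
from h import *
m=np.array([.590,-.2326,.1473]); n=np.array([-.4901,.0121,.8716]); x=np.array([.8713,-.0216,.4902]); y=np.array([.0247,.9997,0])
N=[]
for c in ("sideF","sceneF"):
    d=load(c); P=cloud(d)-m; a=np.stack([P@x,P@y,P@n],-1)*1e3
    k=(abs(a[...,0])<14)&(abs(a[...,1])<11)&(a[...,2]>27)&(a[...,2]<76)
    k=k.astype(np.uint8); v,u=np.nonzero(k); p=np.c_[u,v].astype(np.float32)
    l=cv2.fitLine(p,cv2.DIST_HUBER,0,.01,.01).ravel(); e=proj(d,m+.08*n)-proj(d,m+.02*n); s=np.degrees(np.arctan2(l[1],l[0])-np.arctan2(e[1],e[0])); s=(s+90)%180-90
    e2=proj(d,m+.08*n+.06*np.tan(np.radians(1))*x)-proj(d,m+.02*n); sen=np.degrees(np.arctan2(e2[1],e2[0])-np.arctan2(e[1],e[0]))
    q=l[2:]; o,r1=ray(d,*q); _,r2=ray(d,*(q+l[:2]*10)); N.append(np.cross(r1,r2)); print(c,len(p),"img angle err",s.round(2),"px len",np.linalg.norm(e).round(1),"sens/deg x",sen.round(2),"line offset from axis px",(np.cross(e/np.linalg.norm(e),q-proj(d,m+.05*n))).round(2))
D=np.cross(*N); D/=np.linalg.norm(D); D*=np.sign(D[2]); print("rod lean vs n, deg x,y",np.degrees([D@x,D@y]).round(2))
E
python3 rod.py 2>&1 | grep -v Warn
```

```text
q=l[2:]; o,r1=ray(d,*q); _,r2=ray(d,*(q+l[:2]*10)); N.append(np.cross(r1,r2)); print(c,len(p),"img angle err",s.round(2),"px len",np.linalg.norm(e).round(1),"sens/deg x",sen.round(2),"line offset from axis px",(np.cross(e/np.linalg.norm(e),q-proj(d,m+.05*n))).round(2))
sideF 35 img angle err -4.71 px len 15.4 sens/deg x -1.29 line offset from axis px 0.83
sceneF 53 img angle err -0.09 px len 21.9 sens/deg x -0.13 line offset from axis px 0.32
rod lean vs n, deg x,y [3.83 0.38]
```

```bash
python3 - <<'E'
from h import *
def fit(Q):
    for _ in range(4):
        c=Q.mean(0); n=np.linalg.svd(Q-c,full_matrices=False)[2][2]; n*=np.sign(n[2]); r=(Q-c)@n; Q=Q[abs(r)<2.5*r.std()+1e-4]
    return c,n,r.std(),len(Q)
d=load("w1"); P=cloud(d); Q=P[150:262,275:360].reshape(-1,3); Q=Q[(abs(Q[:,2]-.0795)<.004)]
c,n,s,k=fit(Q); print("fork",c.round(4),np.degrees(n[:2]).round(2),s,k)
Q=P[60:150,200:320].reshape(-1,3); Q=Q[abs(Q[:,2])<.01]; c,n,s,k=fit(Q); print("bench",c.round(4),np.degrees(n[:2]).round(2),s,k)
m=np.array([.590,-.2326,.1473]); n0=np.array([-.4901,.0121,.8716]); x=np.array([.8713,-.0216,.4902]); y=np.array([.0247,.9997,0])
for w in ("w2","w5","w6","w7","w8"):
    d=load(w); d.setdefault("pos",0)
    P=cloud(d)-m; a=np.stack([P@x,P@y,P@n0],-1)*1e3; sel=(abs(a[...,0])<23)&(abs(a[...,1])<42)&(abs(a[...,2])<4)&(np.hypot(a[...,0],a[...,1])>14)
    Q=(P+m)[sel]
    if len(Q)<100: print(w,len(Q)); continue
    c,n,s,k=fit(Q); print(w,k,"tilt",np.degrees(np.arccos(n[2])).round(2),"x lean vs n0 deg",np.degrees(n@x).round(2),"y",np.degrees(n@y).round(2),"offset mm",((c-m)@n0*1e3).round(2),"xrange",a[sel][:,0].min().round(0),a[sel][:,0].max().round(0),"std",s.round(5))
E
```

```text
fork [0.6179 0.1666 0.0795] [0.03 0.02] 0.0007476778370711076 2135
bench [ 0.5204  0.044  -0.0006] [ 0.01 -0.02] 0.0008424566685193216 10628
w2 3270 tilt 29.28 x lean vs n0 deg 0.08 y -0.0 offset mm -0.02 xrange -23.0 23.0 std 0.00069
w5 2337 tilt 29.36 x lean vs n0 deg -0.01 y -0.05 offset mm -0.05 xrange -23.0 20.0 std 0.0007
w6 2090 tilt 29.45 x lean vs n0 deg -0.09 y -0.01 offset mm -0.02 xrange -23.0 23.0 std 0.00065
w7 1767 tilt 29.3 x lean vs n0 deg 0.05 y 0.05 offset mm -0.04 xrange -23.0 23.0 std 0.00069
w8 545 tilt 28.98 x lean vs n0 deg 0.37 y 0.07 offset mm -0.06 xrange -23.0 23.0 std 0.00065
```

Call:
jog_arm(rows=[-1,0,0,0,0,-1,0,0,0,0,-1,0,0,0,0,-1,0,0,0,0,-1,0,0,0,0])

```text
time: 14.8
tool_pos: [0.5391, -0.2315, 0.2126]
tcp_rot: [0.04, 3.141, -0.001]
force: [-6.9, 1.9, 11.4]
grip_width: 0.181
grasp_force: 29.1
```

Call:
jog_arm(rows=[-1,0,0,0,0,-1,0,0,0,0,-1,0,0,0,0,-1,0,0,0,0,-1,0,0,0,0])

```text
time: 15.3
tool_pos: [0.5391, -0.2315, 0.2126]
tcp_rot: [0.04, 3.141, -0.001]
force: [-6.9, 2.2, 11.1]
grip_width: 0.182
grasp_force: 29.1
```

Call:
jog_arm(rows=[-1,0,0,0,0,-1,0,0,0,0,-1,0,0,0,0,-1,0.0016,0,-0.0029,0,-1,0.005,0,-0.009,0])

```text
time: 15.8
tool_pos: [0.5382, -0.2313, 0.213]
tcp_rot: [0.04, 3.141, -0.0]
force: [3.0, 1.0, -1.5]
grip_width: 0.184
grasp_force: 27.2
```

Call:
jog_arm(rows=[-1,0.01,0,-0.0175,0,-1,0.02,0,-0.035,0,-1,0.03,0,-0.053,0,-1,0.038,0,-0.068,0,-1,0.042,0,-0.075,0])

```text
time: 16.3
tool_pos: [0.5252, -0.2311, 0.2362]
tcp_rot: [0.04, 3.141, -0.001]
force: [1.2, 0.2, -2.1]
grip_width: 0.182
grasp_force: 27.3
```

```bash
python3 al.py
```

```text
t 16.3 pos [ 0.5252 -0.2311  0.2362] head along n mm 126.0 along x -3.5 F n,x [-2.4  0. ] F [ 1.2  0.2 -2.1]
1mm along -n in tool shares [-0.00163  0.       0.00291] 1mm along x [-0.00291  0.      -0.00163]
```

Call:
jog_arm(rows=[-1,-0.012,0,-0.005,0,-1,-0.0237,0,-0.009,0,-1,-0.05,-0.001,-0.0225,0,-1,-0.073,-0.001,-0.0347,0,-1,-0.073,-0.001,-0.0347,0])

```text
time: 16.8
tool_pos: [0.5479, -0.2318, 0.2456]
tcp_rot: [-0.039, -3.14, -0.0]
force: [-0.4, 0.8, -1.3]
grip_width: 0.183
grasp_force: 27.1
```

```bash
python3 -c "
from h import *; shot('wrist','w10')"; python3 held.py w10;  python3 al.py; python3 go.py .5627 -.232 .2522 .5788 -.2323 .2557 .594 -.2326 .2571
```

```text
head pts 1505 [ 0.0035 -0.     -0.0289] min z -0.0334
rod pts 110 tilt -14.36 x at head -3.9
bar n 1215 median [-0.0318  0.0122  0.0995]
bar top plane 806 [-0.0323  0.01    0.0922] normal [-0.9925  0.0048 -0.1221] tilt about tool y deg -82.99 about x 2.24 std mm 3.35 head centre above bar top along n -0.0185
t 16.85 pos [ 0.5477 -0.2318  0.2455] head along n mm 123.1 along x 20.7 F n,x [-0.2 -2.4] F [-2.   0.9 -1.4]
1mm along -n in tool shares [-0.00164 -0.       0.0029 ] 1mm along x [-0.0029   0.      -0.00164]
t 16.85 pos [ 0.5477 -0.2318  0.2455] ytool deg -1.42 F [-2.   0.9 -1.4] grip 0.187 27.1
[-0.05   0.    -0.022]
[-0.104  0.001 -0.034]
[-0.154  0.001 -0.039]
```

Call:
jog_arm(rows=[-1,-0.025,0,-0.011,0,-1,-0.05,0,-0.021,0,-1,-0.077,0,-0.029,0,-1,-0.104,0,-0.034,0,-1,-0.13,0,-0.038,0])

```text
time: 17.35
tool_pos: [0.587, -0.2328, 0.2574]
tcp_rot: [-0.039, -3.141, 0.0]
force: [-2.8, 0.4, -3.8]
grip_width: 0.184
grasp_force: 26.3
```

Call:
jog_arm(rows=[-1,-0.012,0,-0.001,0,-1,-0.024,0,-0.001,0,-1,-0.024,0,-0.001,0,-1,-0.024,0,-0.001,0,-1,-0.024,0,-0.001,0])

```text
time: 17.85
tool_pos: [0.5936, -0.2331, 0.2578]
tcp_rot: [0.04, 3.141, -0.0]
force: [0.3, 0.3, -1.5]
grip_width: 0.181
grasp_force: 26.4
```

```bash
python3 -c "
from h import *; shot('wrist','w11')"; python3 held.py w11;  python3 al.py
```

```text
head pts 1934 [ 0.0039 -0.     -0.0251] min z -0.0315
rod pts 330 tilt 3.91 x at head 1.2
bar n 2086 median [ 0.0022 -0.0124  0.0697]
bar top plane 1719 [ 0.0022 -0.0061  0.071 ] normal [ 0.991  -0.0107 -0.1334] tilt about tool y deg 82.33 about x -4.58 std mm 4.88 head centre above bar top along n 0.0098
t 17.9 pos [ 0.5936 -0.233   0.2578] head along n mm 111.2 along x 66.7 F n,x [-0.7 -2.4] F [-1.7 -0.2 -1.8]
1mm along -n in tool shares [-0.00163  0.       0.00291] 1mm along x [-0.00291  0.      -0.00163]
```

```bash
sed -i 's/(r<.085)/(r<.068)/; s/<.045\]/<.045]; b=b[abs(b[:,2]-c[2])<.005]/' held.py; python3 held.py w11; python3 held.py w5
```

```text
head pts 1934 [ 0.0039 -0.     -0.0251] min z -0.0315
rod pts 212 tilt 0.38 x at head 3.9
bar n 2086 median [ 0.0022 -0.0124  0.0697]
bar top plane 1380 [ 0.0013 -0.0068  0.0695] normal [-0.0068 -0.0015 -1.    ] tilt about tool y deg -0.39 about x -0.09 std mm 0.63 head centre above bar top along n 0.0885
head pts 1952 [ 0.0038 -0.     -0.0258] min z -0.0323
rod pts 212 tilt 0.23 x at head 3.6
bar n 1623 median [ 0.0021 -0.0126  0.087 ]
bar top plane 1156 [ 0.0009 -0.0067  0.0869] normal [ 0.0106 -0.0042 -0.9999] tilt about tool y deg 0.61 about x -0.24 std mm 0.63 head centre above bar top along n 0.1059
```

Call:
jog_arm(rows=[-1,0.005,0,-0.02,0,-1,0.005,0,-0.08,0,-1,0.005,0,-0.15,0,-1,0.005,0,-0.22,0,-1,0.005,0,-0.28,0])

```text
time: 18.4
tool_pos: [0.5921, -0.233, 0.344]
tcp_rot: [0.039, 3.139, -0.002]
force: [-0.1, -1.3, -1.5]
grip_width: 0.184
grasp_force: 26.5
```

```bash
python3 go.py .6 -.04 .342 .609 .1617 .342
```

```text
t 18.4 pos [ 0.5921 -0.233   0.344 ] ytool deg -1.44 F [-0.1 -1.3 -1.5] grip 0.184 26.5
[-0.01   0.644  0.006]
[-0.023  1.317  0.005]
```

Call:
jog_arm(rows=[-1,0,0.06,0,0,-1,-0.003,0.18,0,0,-1,-0.006,0.32,0,0,-1,-0.008,0.46,0,0,-1,-0.01,0.6,0,0])

```text
time: 18.9
tool_pos: [0.5992, -0.0506, 0.3413]
tcp_rot: [0.039, 3.141, 0.001]
force: [0.8, -0.3, -1.8]
grip_width: 0.183
grasp_force: 26.5
```

Call:
jog_arm(rows=[-1,-0.002,0.14,0,-0.06,-1,-0.005,0.28,0,-0.12,-1,-0.008,0.42,0,-0.18,-1,-0.01,0.55,0,-0.24,-1,-0.01,0.65,0,-0.27])

```text
time: 19.4
tool_pos: [0.6067, 0.1451, 0.3412]
tcp_rot: [0.631, -3.078, -0.001]
force: [-0.3, -0.3, -1.4]
grip_width: 0.185
grasp_force: 26.5
```

Call:
jog_arm(rows=[-1,0,0.02,0,0,-1,0,0.02,0,0,-1,0,0.02,0,0,-1,0,0.02,0,0,-1,0,0.02,0,0])

```text
time: 19.9
tool_pos: [0.6053, 0.1462, 0.3417]
tcp_rot: [-0.62, 3.08, -0.0]
force: [-0.1, -0.6, -2.0]
grip_width: 0.182
grasp_force: 26.5
```

```bash
python3 -c "
from h import *; shot('wrist','w12')"; python3 held.py w12; python3 go.py .609 .1617 .23 .609 .1617 .175
```

```text
head pts 1915 [ 0.004   0.     -0.0252] min z -0.0316
rod pts 219 tilt 0.41 x at head 3.8
bar n 1859 median [ 0.0024 -0.0125  0.0696]
bar top plane 1370 [ 0.0013 -0.0068  0.0695] normal [-0.0021 -0.0011 -1.    ] tilt about tool y deg -0.12 about x -0.06 std mm 0.64 head centre above bar top along n 0.0885
t 19.95 pos [0.6053 0.1464 0.3417] ytool deg 22.77 F [-0.3  0.4 -1.1] grip 0.183 26.5
[-0.031  0.042  0.372]
[-0.031  0.042  0.556]
```

Call:
jog_arm(rows=[-1,-0.01,0.014,0.05,-0.001,-1,-0.02,0.028,0.14,-0.001,-1,-0.031,0.042,0.24,-0.001,-1,-0.031,0.042,0.33,-0.001,-1,-0.031,0.042,0.385,-0.001])

```text
time: 20.45
tool_pos: [0.6078, 0.1625, 0.2217]
tcp_rot: [0.624, -3.074, -0.0]
force: [-0.5, 0.4, -1.5]
grip_width: 0.182
grasp_force: 26.4
```

Call:
jog_arm(rows=[-1,0,0,0,0,-1,0,0,0,0,-1,0,0,0,0,-1,0,0,0,0,-1,0,0,0,0])

```text
time: 20.95
tool_pos: [0.6092, 0.1625, 0.2271]
tcp_rot: [-0.625, 3.077, -0.0]
force: [0.7, 0.5, -1.7]
grip_width: 0.182
grasp_force: 26.4
```

```bash
python3 go.py .609 .1617 .175 .609 .1617 .1605;  python3 - <<'E'
from h import *
d=shot("wrist","w13"); f=d["frame"][130:330,220:440]; f=cv2.resize(f,None,fx=2.5,fy=2.5,interpolation=2); cv2.imwrite("pics/c13.png",f)
P=cloud(d); z=P[...,2]; k=(abs(z-.0795)<.004)&(np.hypot(P[...,0]-.618,P[...,1]-.1657)<.06); Q=P[k]; r=cv2.minAreaRect((Q[:,:2]*1e3).astype(np.float32)); print(len(Q),Q[:,2].mean(),r)
E
```

```text
t 20.95 pos [0.6092 0.1625 0.2271] ytool deg 22.95 F [ 0.7  0.5 -1.7] grip 0.182 26.4
[ 0.002 -0.002  0.174]
[ 0.002 -0.002  0.222]
3791 0.07936899208965634 ((618.0852661132812, 165.654052734375), (79.5099868774414, 80.05513000488281), 22.9700870513916)
```

View pics/c13.png

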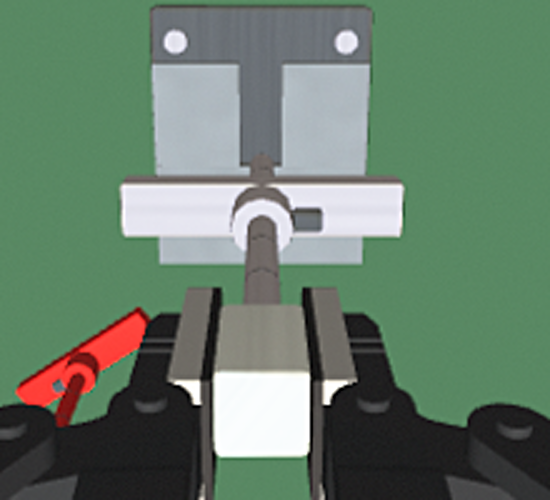

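The bar is square to the fork and the rod lies on the slot's centre line (crop 261,165). Lowering it now.

Call:
jog_arm(rows=[-1,0.001,-0.002,0.03,0,-1,0.001,-0.002,0.08,0,-1,0.001,-0.002,0.14,0,-1,0.001,-0.002,0.19,0,-1,0.001,-0.002,0.208,0])

```text
time: 21.5
tool_pos: [0.6077, 0.1616, 0.1603]
tcp_rot: [0.624, -3.074, 0.0]
force: [0.4, -0.1, -0.9]
grip_width: 0.182
grasp_force: 26.5
```

Call:
jog_arm(rows=[-1,0,0,0,0,-1,0,0,0.003,0,-1,0,0,0.006,0,-1,0,0,0.009,0,-1,0,0,0.009,0])

```text
time: 22.0
tool_pos: [0.6089, 0.1619, 0.1613]
tcp_rot: [-0.625, 3.078, -0.0]
force: [0.7, 0.2, -0.6]
grip_width: 0.181
grasp_force: 26.5
```

```bash
python3 go.py .609 .1617 .1590; python3 -c "
from h import *; shot('wrist','w14')"; python3 held.py w14
```

```text
t 22.0 pos [0.6089 0.1619 0.1613] ytool deg 22.95 F [ 0.7  0.2 -0.6] grip 0.181 26.5
[ 0.    -0.001  0.008]
head pts 1916 [ 0.004   0.     -0.0252] min z -0.0316
rod pts 221 tilt 0.11 x at head 4.1
bar n 6276 median [ 0.004  -0.0123  0.0816]
bar top plane 3065 [ 0.0027 -0.0107  0.0819] normal [ 2.e-04 -1.e-03 -1.e+00] tilt about tool y deg 0.01 about x -0.05 std mm 0.62 head centre above bar top along n 0.1009
```

Call:
jog_arm(rows=[-1,0,0,0.001,0,-1,0,0,0.002,0,-1,0,0,0.003,0,-1,0,0,0.003,0,-1,0,0,0.003,0])

```text
time: 22.55
tool_pos: [0.6088, 0.1618, 0.1601]
tcp_rot: [-0.625, 3.079, -0.0]
force: [0.5, 0.6, -1.9]
grip_width: 0.182
grasp_force: 26.5
```

```bash
python3 go.py; python3 - <<'E'
from workcell import state
import numpy as np
from h import *
d=shot("wrist","w15"); P=cloud(d); a=P[...,:2]-[.609,.1619]; c,s=np.cos(np.radians(22.95)),np.sin(np.radians(22.95)); X=a@[c,s]; Y=a@[-s,c]
k=(abs(X)<6)&(abs(Y)>.014)&(abs(Y)<.037)&(abs(X)<.006); print("bar top z",np.nanmedian(P[k][:,2]))
k=(abs(Y)>.012)&(abs(Y)<.037)&(X<-.012)&(X>-.028); print("fork top z",np.nanmedian(P[k][:,2]))
E
```

```text
t 22.55 pos [0.6088 0.1618 0.1601] ytool deg 22.95 F [ 0.5  0.6 -1.9] grip 0.182 26.5
bar top z 0.21459161460863338
fork top z 0.23242841374837292
```

Call:
jog_arm(rows=[-1,0,0,0.001,0,-1,0,0,0.002,0,-1,0,0,0.002,0,-1,0,0,0.002,0,-1,0,0,0.002,0])

```text
time: 23.1
tool_pos: [0.6088, 0.1618, 0.1595]
tcp_rot: [-0.625, 3.079, -0.0]
force: [0.2, -0.4, -1.5]
grip_width: 0.179
grasp_force: 26.5
```

```bash
python3 go.py; python3 - <<'E'
import numpy as np
from h import *
d=shot("wrist","w15"); P=cloud(d); a=P[...,:2]-[.609,.1619]; c,s=np.cos(np.radians(22.95)),np.sin(np.radians(22.95)); X=a@[c,s]; Y=a@[-s,c]; z=P[...,2]
for n,k in (("bar",(abs(X)<.006)&(z>.083)),("fork",(X<-.012)&(X>-.028)&(z>.07))):
    k=k&(abs(Y)>.013)&(abs(Y)<.036)&(z<.12); print(n,k.sum(),np.median(z[k]).round(4))
E
```

```text
t 23.1 pos [0.6088 0.1618 0.1595] ytool deg 22.95 F [ 0.2 -0.4 -1.5] grip 0.179 26.5
bar 1023 0.0901
fork 1376 0.0794
```

Call:
jog_arm(rows=[-1,0,0,0.001,0,-1,0,0,0.002,0,-1,0,0,0.002,0,-1,0,0,0.002,0,-1,0,0,0.002,0])

```text
time: 23.65
tool_pos: [0.6088, 0.1618, 0.1589]
tcp_rot: [-0.625, 3.079, -0.0]
force: [-0.2, -0.3, -1.6]
grip_width: 0.186
grasp_force: 26.6
```

```bash
python3 go.py
```

```text
t 23.65 pos [0.6088 0.1618 0.1589] ytool deg 22.95 F [-0.2 -0.3 -1.6] grip 0.186 26.6
```

Call:
jog_arm(rows=[-0.6,0,0,0.001,0,-0.55,0,0,0.001,0,-0.5,0,0,0.001,0,-0.4,0,0,0.001,0,-0.3,0,0,0.001,0])

```text
time: 24.15
tool_pos: [0.6089, 0.1618, 0.1587]
tcp_rot: [-0.625, 3.079, -0.0]
force: [0.2, -0.1, -0.5]
grip_width: 0.348
grasp_force: 0.0
```

Call:
jog_arm(rows=[-0.2,0,0,0,0,-0.1,0,0,0,0,0,0,0,0,0,0.1,0,0,0,0,0.2,0,0,0,0])

```text
time: 24.65
tool_pos: [0.6088, 0.1618, 0.1586]
tcp_rot: [-0.625, 3.079, -0.0]
force: [0.5, -1.0, 0.1]
grip_width: 0.599
grasp_force: 0.0
```

Call:
jog_arm(rows=[0.2,0,0,-0.04,0,0.2,0,0,-0.1,0,0.2,0,0,-0.18,0,0.2,0,0,-0.26,0,0.2,0,0,-0.34,0])

```text
time: 25.15
tool_pos: [0.6088, 0.1618, 0.2628]
tcp_rot: [-0.625, 3.078, -0.0]
force: [-0.2, -0.5, -0.9]
grip_width: 0.597
grasp_force: 0.0
```

Call:
jog_arm(rows=[0.2,0.05,0,-0.05,0,0.2,0.1,0,-0.1,0,0.2,0.14,0,-0.14,0,0.2,0.14,0,-0.14,0,0.2,0.14,0,-0.14,0])

```text
time: 25.65
tool_pos: [0.5704, 0.1455, 0.3032]
tcp_rot: [-0.625, 3.077, -0.0]
force: [1.0, 1.1, -0.1]
grip_width: 0.604
grasp_force: 0.0
```

```bash
python3 go.py; python3 - <<'E'
from meas import *
d=shot("wrist","w16"); u,v=proj(d,(.609,.162,.08)).astype(int); cv2.imwrite("pics/c16.png",cv2.resize(d["frame"][max(v-130,0):v+130,u-150:u+150],None,fx=2,fy=2,interpolation=2))
gauge(d,(u-60,max(v-70,0),u+60,v+90))
P=cloud(d); q=P[(P[...,2]>.11)&(P[...,2]<.155)&(np.hypot(P[...,0]-.609,P[...,1]-.162)<.02)]; print("rod lean deg x,y",[np.degrees(np.polyfit(q[:,2],q[:,i],1)[0]).round(2) for i in (0,1)],len(q))
E
```

```text
t 25.65 pos [0.5704 0.1455 0.3032] ytool deg 22.94 F [ 1.   1.1 -0.1] grip 0.604 0.0
head top z 0.3219 mean [0.5707 0.1392 0.3213] rect [569.7 144.4] [19.5 52.7] 22.9 238
hist [(np.float64(0.075), np.int64(1883)), (np.float64(0.08), np.int64(571)), (np.float64(0.085), np.int64(612)), (np.float64(0.09), np.int64(139)), (np.float64(0.095), np.int64(49)), (np.float64(0.1), np.int64(112)), (np.float64(0.105), np.int64(9)), (np.float64(0.11), np.int64(11)), (np.float64(0.115), np.int64(11)), (np.float64(0.12), np.int64(16)), (np.float64(0.125), np.int64(9)), (np.float64(0.13), np.int64(14)), (np.float64(0.135), np.int64(12)), (np.float64(0.14), np.int64(13)), (np.float64(0.145), np.int64(15)), (np.float64(0.16), np.int64(6)), (np.float64(0.165), np.int64(28)), (np.float64(0.17), np.int64(34)), (np.float64(0.175), np.int64(41)), (np.float64(0.18), np.int64(36)), (np.float64(0.185), np.int64(262)), (np.float64(0.19), np.int64(67))]
bar [0.6075 0.1606 0.0893] [608.  161.5] [16.3 79.8] 23.1 724
fork [0.6173 0.1654 0.0794] [617.8 165.6] [79.3 80.1] 23.0 2450
rod lean deg x,y [np.float64(-0.71), np.float64(-0.39)] 105
```

View pics/c16.png

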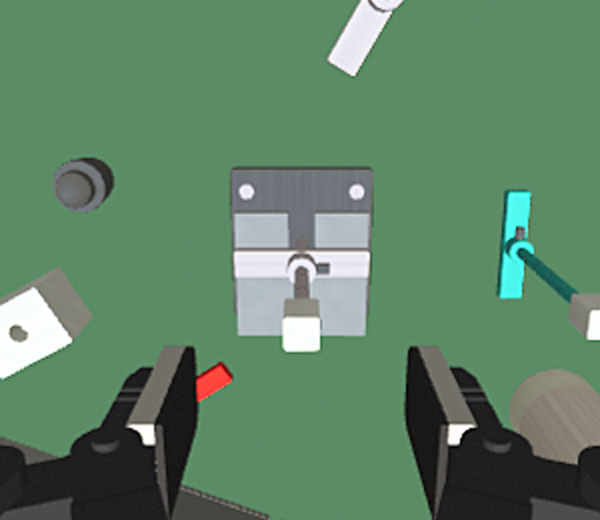

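The gauge sits in the slot, square to the fork (bar 23.1°, fork 23.0°) and upright. The head height implies a reading of about 40 mm. Handing in.

```bash
python3 -c "
from workcell import *
print(job_done())"
```

```text
the job is handed in; nothing more can be done
None
```

The large hole measures about 40 mm deep: the rod was bottomed out and held for over a second, and the gauge hangs upright and square in its fork again with the reading kept; the job was handed in at about 26 s, and no verdict came back.

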